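Clamp the circuit-board test fixture with its draw latch

ROBOT

A 6-joint arm with a two-finger parallel gripper is mounted at the origin on the work surface. World frame = base frame: x ahead of the robot, y to its left, z up, the work surface at z = 0. Lengths are in m, angles in rad, forces in N, time in s.
With the tool pointing down it reaches from about 0.275 to 0.875 m from the base axis. Payload 12.5 kg.
Tool frame: the origin (TCP) lies on the centre line of the jaws, within the pads' length; the fingertips stand r.finger_overhang ahead of it and the grasp point (between the pads) lies 3 mm ahead of it (r.finger_overhang is the distance from the TCP to the fingertips, in m); z points along the fingers, y is the direction in which the jaws open and shut (so a half turn about z gives the same grasp; the last joint's range is limited). The gripper opens to 85 mm and grips with 20 to 120 N. Pads are 22 mm wide; open, the fingers measure 114 mm over their backs; the gripper's body (76 mm by 85 mm) begins 54 mm behind the grasp point. The pads swing forward as they close: fully open they stand 13 mm farther back than shut.
Start: joints at [1.162, 0.351, 1.652, -0, 1.139, -0.085], TCP at [0.175, 0.521, 0.253] pointing down, gripper open.
Joint ranges: [-2.75, 2.75], [-0.79, 2.1], [0.01, 2.65], [-1.57, 4.71], [0.07, 3.14], [-2.87, 2.87]. Speed limits (rad/s): [2.22, 2.22, 2.79, 3.14, 3.14, 3.14].

INTERFACE

Orientations are given as a unit quaternion [x, y, z, w].
In Python, from cell import r, optics gives the robot as it stands. The module is installed in compiled form; this text tells all that it offers. Calls block until the motion is done:
- r.move_to(position, orientation): joint-space move of the TCP to a pose.
- r.move_linear(position, rot=None, vel=0.15): straight line of the TCP; rot=None keeps the orientation; vel is the mean speed in m/s.
- r.set_joints(angles): joint-space move.
- r.set_gripper(opening, squeeze=None): opening from 0.0 (shut) to 1.0 (fully open); squeeze is the grip in N (None keeps the last); returns when the fingers have stopped.
- r.sleep(seconds).
- r.inverse_kinematics(position, orientation): joint angles nearest the present ones, or None.
- optics.get_image(name): name is "scene" or "top" or "wrist"; returns a dict with "pixels" (400x640x3 uint8, red, green, blue), "depth" (400x640 float32, m along the optical axis (not along the pixel's ray), 0 where there is no reading), "fx", "fy", "cx", "cy" (pixels), "camera_from_world" (4x4, takes a point from world to camera coordinates); the wrist camera has in their place "mount" (4x4, takes a point from camera to tool coordinates, whose origin is the TCP and whose axes are the flange's). Camera axes: x right, y down, z forward; pixel columns grow to the right and rows downward; lengths in m; the calibration is good to about 2 mm. A picture is of the moment at which its call begins: read the wrist's pose just before it.
A pose or a line that the arm cannot do raises r.PlanningError and nothing moves.
- r.hand_in(): hands the job in, once; it reports no verdict.
Readings, each from a call of its own:
- r.current_t(): time.
- r.current_q(): joint angles.
- r.current_qvel(): joint speeds.
- r.current_effort(): joint torques, N m.
- r.current_tool_pos(): TCP position.
- r.current_ee_rot(): TCP orientation.
- r.current_contact_force(): force on the tool from outside, world axes, zero at the start.
- r.current_torque(): the same for the moment, N m.
- r.current_opening(): opening from 0.0 (shut) to 1.0 (fully open).
Only numpy, scipy, OpenCV 4.12 (cv2) and the standard library are available. Lean on these libraries where they do the work, as an engineer would, in place of code of your own. Each camera call takes 0.05 s, during which the arm holds its last target. There are 200 camera calls.

TASK

A panel of circuit boards lies ready in the test fixture. Shut the fixture's lid, hook the draw latch's spring loop over the keeper on the lid, and press the lever down until it snaps over centre and stays clamped. Do not knock over or push away the solder spool, flux bottle, iron stand or tool cup beside it.

Things in the scene. Friction and masses are not known exactly. Their poses are not given: they have to be found in the camera images.
- fixture: black box-shaped test fixture fixed to the bench, 160 deep (x) x 220 wide (y), box 112 mm high, 136 mm with the lid shut; origin at the centre of its underside, z up. Its front face (x = -80 mm in its frame) carries the latch, in the middle (y = 0). All latch parts move in the plane y = 0 of this frame; 'outward' below means along its -x
- lid (a joint): angle of the grey-framed clear lid, 0 shut, positive open (front edge up), hinged along y at x = +80, z = 112 mm of the fixture frame, at the far side; the hinge is stiff so that the lid stays where it is left and has to be pushed down (about 2 to 6 N at the front edge). The lid is 24 mm thick, reaches 160 mm from the hinge and stops at 0
- lid_edge (a point): point on the lid's upper surface in the middle of its width, 140 mm from the hinge axis and 20 mm behind the lid's front edge; the frame round the clear window is 22 mm wide
- keeper (a point): bottom centre of the keeper's groove: a steel channel 26 mm wide (y) on the lid's front that opens upward. The groove is 14 mm wide, its outward lip is 4 mm thick and 6.5 mm high above the groove floor (outer face 11 mm outward of this point), and its wall on the lid's side ends 14 mm above the floor, at the lid's top. With the lid shut this point is at x = -94, z = 122 mm of the fixture frame
- lever (a joint): angle of the latch lever, 0 fully closed (lever slopes outward and down at 55 degrees), positive when swung up: lever's elevation = value - 0.960 rad; stop at 1.95. Stiff pivot, stays where left. With the loop hooked, pressing it down takes about 3 to 8 N at its end, most at 0.6 to 0.9; it is over centre below about 0.3, and from below about 0.15 it pulls itself home to 0 and stays
- lever_pivot (a point): pivot axis (along y) of the lever, 14 mm outward of the box's front face, 80 mm above the bench
- lever_end (a point): middle of the upper face of the lever's grey paddle near its end, 80 mm from the pivot (paddle 24 mm wide, 10 mm thick, reaching 88 mm from the pivot)
- bail (a joint): angle of the loop at its pivot on the lever. The pivot axis (along y) lies 24 mm from the lever's pivot: straight below it when lever is 0.349, and swinging outward and up as the lever opens: its direction from the lever's pivot is (outward sin a, up -cos a) with a = lever - 0.349. The loop's direction from its pivot is (outward sin b, up cos b) with b = -(lever + bail). Slightly stiff, stays where left
- loop (a joint): stretch of the spring loop along its legs in m, 0 relaxed, about 0.003 when clamped (spring 18 N per mm)
- hook_bar (a point): centre of the loop's lower cross bar, the one that goes into the keeper's groove: steel rod 8 mm thick along y between the loop's two legs (33 mm clear between them, so that they straddle the keeper), 65 mm from the loop's pivot. Seated in the groove its centre is 4 mm above keeper
- pull_bar (a point): centre of the loop's upper cross bar, for the fingers: round steel rod 10 mm thick and 50 mm long along y, 30 mm beyond the hook bar (95 mm from the loop's pivot). Holding it and moving it in the plane y = 0 swings both lever and loop. With the loop hooked it stands about 20 mm above the lid's top
- spool: solder wire spool standing on end, 62 mm across, 54 mm high; origin at the centre of its underside; bystander
- flux: white flux bottle, 40 mm across, 105 mm high; origin at the centre of its underside; bystander
- iron_stand: soldering iron in its stand, base 110 x 70 mm, iron's handle sticking up along its -x to 150 mm height and 105 mm from the origin; origin at the centre of its underside; bystander
- tool_cup: aluminium cup of hand tools, 60 mm across, tools up to 145 mm high; origin at the centre of its underside; bystander

How it is judged:
On the way, in this order (a step that is already met when the one before it is completed fails the run):
1. the lid is shut (value of joint lid below 0.03 rad), for 0.2 s.
2. the hook bar lies in the keeper's groove, behind its lip, with the lid shut and the lever still up (value of joint lid below 0.03 rad and value of joint lever above 0.3 rad and x of hook_bar in the frame of fixture between -0.101 and -0.086 m and z of hook_bar in the frame of fixture between 0.12 and 0.1295 m), for 0.1 s.
At the end, for the whole second after the job is handed in: The lid is shut (within 0.03 rad), the hook bar lies in the keeper's groove (its centre within 8 mm of the groove's middle and below the lip's top), the lever is over centre and home (below 0.08 rad) and the loop's spring is stretched by more than 1.5 mm; the bystanders stand where they were (value of joint lid below 0.03 rad and value of joint lever below 0.08 rad and value of joint loop above 0.0015 m and x of hook_bar in the frame of fixture between -0.101 and -0.086 m and z of hook_bar in the frame of fixture between 0.12 and 0.1295 m); the robot touches nothing.
It fails at once if a bystander is pushed more than 20 mm away (distance of any of spool, flux, iron_stand, tool_cup from where it was at the start of the episode above 0.02 m).
It fails at once if a bystander is tipped more than 0.35 rad (angle between any of spool, flux, iron_stand, tool_cup's own z axis and vertical above 0.35 rad).
It also fails if it takes over 61 s, if anything falls off the work surface, if the arm or the gripper's body presses on something with over 40 N, if the wrist force passes 120 N, or if a joint passes its speed limit or range.

## Working session

There is one attempt and no reset: what is moved stays moved. The work goes in short steps, each a Python script; the robot and the scene stay as the last script left them, time stands still between calls to the robot, and variables do not carry over. Pictures are saved under pics/ and viewed, about 8 in all and at most 12, crops included, and the job is handed in when it is done.

```bash
mkdir -p pics; python3 - <<'E'
from cell import r, optics
import cv2,numpy as np
a=[]
for n in("scene","top"):
    im=optics.get_image(n); np.savez(f"pics/{n}0.npz",**im)
    cv2.imwrite(f"pics/{n}0.png",im["pixels"][...,::-1]); print(n,im["fx"],im["cx"],im["cy"],np.linalg.inv(im["camera_from_world"]).round(3))
print(r.finger_overhang,r.current_tool_pos(),r.current_ee_rot(),r.current_t())
E
```

```text
scene 508.16676060857344 328.9361553957188 194.43267932806512 [[ 0.989  0.129 -0.072  0.678]
 [ 0.147 -0.895  0.421 -0.377]
 [-0.011 -0.427 -0.904  0.948]
 [ 0.     0.     0.     1.   ]]
top 453.6975042824628 320.6689596581576 198.49272319145248 [[ 0.026 -0.999  0.046  0.568]
 [-1.    -0.026  0.002  0.015]
 [-0.001 -0.046 -0.999  0.94 ]
 [ 0.     0.     0.     1.   ]]
0.022 [0.17486202 0.52118552 0.2528383 ] [ 1.61199992e-01  9.86921638e-01 -4.76969263e-04 -1.21249714e-04] 0.1
```

View pics/scene0.png

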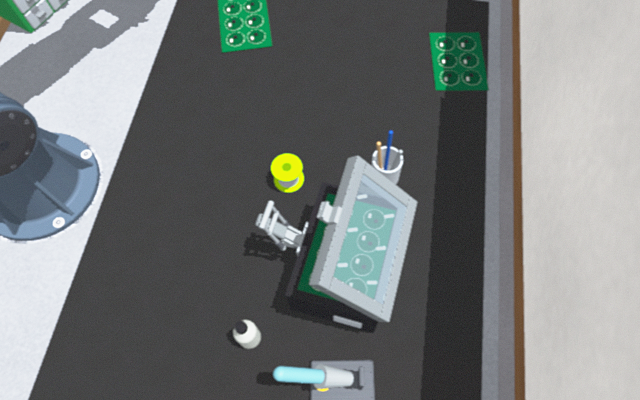

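View pics/top0.png

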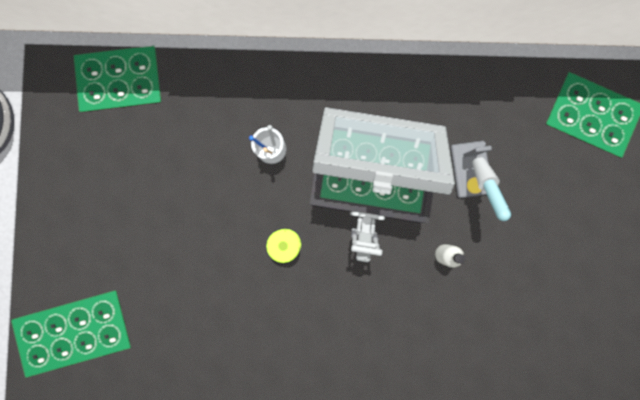

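The top view shows the fixture at about (380,165) with the lid ajar, and the latch lever and loop at (366,235). The spool is at (284,246), flux at (450,256), iron stand at (480,180) and cup at (268,146). Next I'll measure with depth and a close-up.

```bash
cat > h.py <<'E'
import numpy as np,cv2
def cloud(im,T=None):
    d=im["depth"];v,u=np.mgrid[:400,:640]
    P=np.stack([(u-im["cx"])/im["fx"]*d,(v-im["cy"])/im["fy"]*d,d],-1)
    if T is None: T=np.linalg.inv(im["camera_from_world"])
    P=P@T[:3,:3].T+T[:3,3]; P[d==0]=np.nan; return P
E
python3 - <<'E'
from h import *
a=np.load("pics/top0.npz");b=np.load("pics/scene0.npz")
A=cloud(a);B=cloud(b)
np.set_printoptions(precision=3,suppress=True,linewidth=150)
print("bench",A[300,320],B[300,150])
for n,(u,v) in dict(spool=(284,246),flux=(445,255),cup=(268,150),iron=(505,212),boxL=(316,203),boxR=(429,214),lidFL=(318,176),lidFR=(450,188),lidBL=(325,112),lidBR=(445,127),keep=(383,184)).items(): print(n,A[v,u])
print("col 366 top"); 
for v in range(205,266,3): print(v,A[v,362],A[v,367],A[v,375])
# lid plane from top: grey pixels on left/right frame
g=a["pixels"].astype(int); m=(abs(g[...,0]-g[...,2])<25)&(g.mean(-1)>110)&(A[...,2]>0.11)
m[:, :310]=0;m[:,460:]=0;m[200:]=0;m[:100]=0
X=A[m];c=X.mean(0);
for _ in range(5):
    n=np.linalg.svd(X-X.mean(0),full_matrices=False)[2][2];res=(X-X.mean(0))@n;X=X[abs(res)<max(.003,res.std()*2)]
print("lid plane",n*np.sign(n[2]),X.mean(0),len(X),res.std())
o=np.hstack([cv2.resize(a["pixels"][100:270,300:470],(600,600),interpolation=2)])
cv2.imwrite("pics/topc.png",o[...,::-1])
o=cv2.resize(b["pixels"][150:340,240:430],(600,600),interpolation=2)
cv2.imwrite("pics/scenec.png",o[...,::-1])
E
```

```text
bench [ 0.402  0.013 -0.003] [ 0.301 -0.202  0.002]
spool [0.514 0.086 0.053]
flux [ 0.506 -0.223  0.071]
cup [0.693 0.116 0.112]
iron [ 0.589 -0.304  0.15 ]
boxL [0.598 0.025 0.111]
boxR [ 0.583 -0.182  0.112]
lidFL [0.647 0.023 0.112]
lidFR [ 0.622 -0.184  0.237]
lidBL [0.759 0.013 0.141]
lidBR [ 0.767 -0.238  0.002]
keep [ 0.625 -0.08   0.237]
col 366 top
205 [ 0.596 -0.06   0.103] [ 0.597 -0.069  0.103] [ 0.597 -0.084  0.104]
208 [ 0.591 -0.059  0.111] [ 0.591 -0.068  0.11 ] [ 0.591 -0.083  0.111]
211 [ 0.585 -0.059  0.112] [ 0.585 -0.068  0.113] [ 0.586 -0.083  0.111]
214 [ 0.58 -0.06  0.1 ] [ 0.58  -0.07   0.101] [ 0.58  -0.083  0.113]
217 [ 0.575 -0.062  0.079] [ 0.575 -0.071  0.09 ] [ 0.575 -0.084  0.101]
220 [ 0.569 -0.062  0.087] [ 0.569 -0.071  0.09 ] [ 0.57  -0.096  0.002]
223 [ 0.563 -0.062  0.088] [ 0.563 -0.071  0.09 ] [ 0.563 -0.097 -0.   ]
226 [ 0.558 -0.062  0.093] [ 0.558 -0.071  0.092] [ 0.557 -0.097  0.002]
229 [ 0.552 -0.061  0.097] [ 0.552 -0.071  0.095] [ 0.551 -0.097 -0.002]
232 [ 0.547 -0.061  0.1  ] [ 0.547 -0.071  0.099] [ 0.545 -0.097 -0.001]
235 [ 0.541 
[... 173 characters left out ...]
7   0.112] [ 0.532 -0.083  0.119]
244 [ 0.527 -0.058  0.139] [ 0.527 -0.067  0.139] [ 0.527 -0.081  0.14 ]
247 [ 0.523 -0.056  0.167] [ 0.521 -0.069  0.122] [ 0.522 -0.08   0.144]
250 [ 0.518 -0.056  0.166] [ 0.518 -0.064  0.166] [ 0.519 -0.078  0.168]
253 [ 0.51  -0.059  0.131] [ 0.51  -0.068  0.128] [ 0.513 -0.078  0.168]
256 [ 0.505 -0.059  0.132] [ 0.505 -0.068  0.132] [ 0.496 -0.098  0.001]
259 [ 0.5   -0.059  0.134] [ 0.5   -0.068  0.133] [ 0.489 -0.099 -0.002]
262 [ 0.482 -0.072 -0.001] [ 0.482 -0.082 -0.004] [ 0.483 -0.099 -0.001]
265 [ 0.476 -0.072 -0.002] [ 0.477 -0.082 -0.001] [ 0.477 -0.099 -0.   ]
lid plane [ 0.696 -0.093  0.712] [ 0.694 -0.086  0.19 ] 6417 0.0012430041561449707
```

View pics/topc.png

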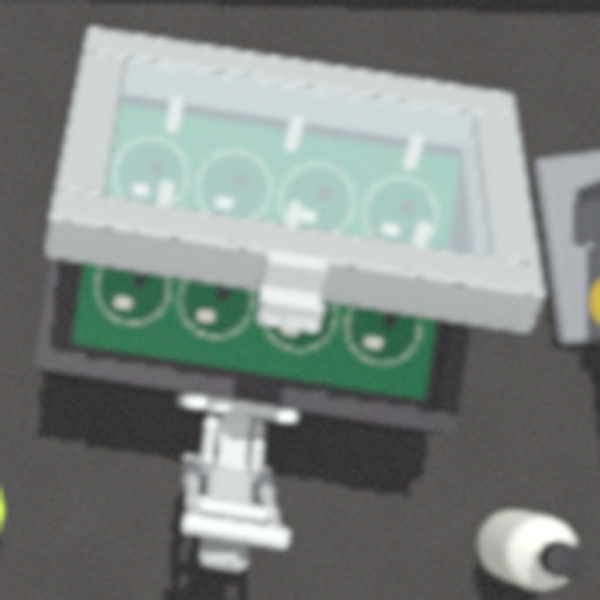

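View pics/scenec.png

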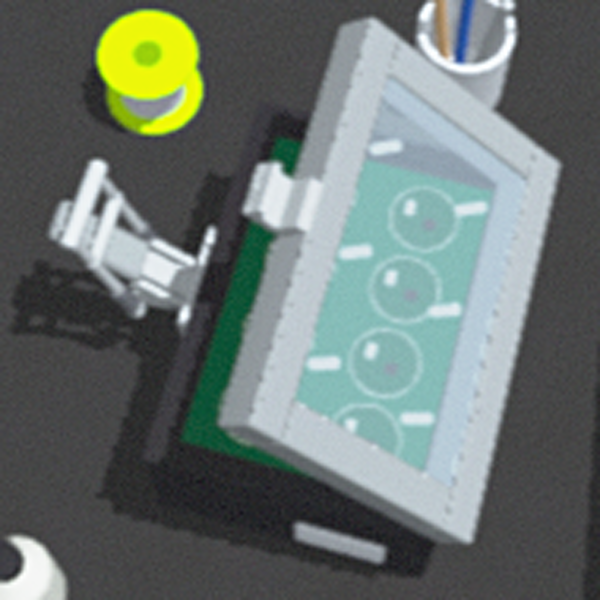

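The close-ups show the lid about 45° open with the keeper at (295,290) in topc. The lever is raised, and the pull bar (238,532) and hook bar (230,507) stand above it. A further cross bar sits at the box's front edge (240,405). I'll estimate the fixture frame from both depth clouds.

```bash
python3 - <<'E'
from h import *
from scipy.spatial import ConvexHull
np.set_printoptions(precision=4,suppress=True,linewidth=150)
for nm,reg in (("top",(100,200,310,460)),("scene",(155,325,290,420))):
    a=np.load(f"pics/{nm}0.npz");A=cloud(a);g=a["pixels"].astype(int)
    m=(abs(g[...,0]-g[...,2])<30)&(g.mean(-1)>90)&(A[...,2]>0.10)
    w=np.zeros((400,640),bool);w[reg[0]:reg[1],reg[2]:reg[3]]=1
    X=A[m&w];Y=X
    for _ in range(8):
        c=X.mean(0);n=np.linalg.svd(X-c,full_matrices=False)[2][2];n*=np.sign(n[2]);r0=(X-c)@n
        X=X[abs(r0)<max(.002,r0.std()*2)]
    X=Y[abs((Y-c)@n)<.003]
    yaw=np.arctan2(n[1],n[0]);th=np.arctan2(np.hypot(n[0],n[1]),n[2])
    # in-plane min-area rectangle
    e2=np.array([-np.sin(yaw),np.cos(yaw),0]);e1=np.cross(e2,n)
    q=np.stack([(X-c)@e1,(X-c)@e2],1)
    img=np.zeros((400,400),np.uint8);ij=(q*800+200).astype(int);img[ij[:,1],ij[:,0]]=255
    rect=cv2.minAreaRect(ij.astype(np.float32));
    # hinge line x (fixture axis) at z=.112
    ex=np.array([np.cos(yaw),np.sin(yaw),0])
    lo,hi=np.percentile(q,[.3,99.7],axis=0)
    mid=c+e2*(lo[1]+hi[1])/2
    # hinge: n.h = n.c-.024, h = s*ex + t*e2 + .112 z
    s=(n@c-.024-n[2]*.112)/np.hypot(n[0],n[1])
    front=c+e1*(lo[0] if e1[0]>0 else hi[0])
    rad=(s-front@ex)/np.cos(th)
    org=ex*(s-.08)+e2*(mid@e2)
    print(nm,"n",n,"yaw",yaw,"theta",th,"extent",hi-lo,"rect size",np.array(rect[1])/800,"ang",rect[2],"hinge s",s,"fixture",org,"front along ex",(front@ex-s),len(X))
    # front rim of box: dark pts at z .108-.116
    F=np.stack([(A-org)@ex,(A-org)@e2,A[...,2]],-1)
    k=(abs(F[...,2]-.112)<.003)&(abs(F[...,1])<.12)&(abs(F[...,0]+.07)<.06)&(g.max(-1)<90)
    print("rim x pct",np.percentile(F[k][:,0],[1,5,50]),"y",np.percentile(F[k][:,1],[1,99]),k.sum())
    k=(abs(F[...,1])<.04)&(F[...,2]>.1)&(F[...,0]<-.08)&(F[...,0]>-.2)&(g.mean(-1)>110)
    R=F[k]
    for zl,zh in((.105,.117),(.120,.134),(.134,.143),(.15,.18)):
        S=R[(R[:,2]>zl)&(R[:,2]<zh)]; print(zl,"mean",S.mean(0),"min",S.min(0),"max",S.max(0),len(S))
E
```

```text
top n [ 0.6972 -0.0932  0.7108] yaw -0.1329263358776051 theta 0.7802267214918419 extent [0.1653 0.2178] rect size [0.2188 0.1688] ang 90.0 hinge s 0.7434648160705914 fixture [ 0.6585 -0.0814  0.    ] front along ex -0.1007845920084498 7495
rim x pct [-0.0778 -0.0773 -0.0613] y [-0.1099  0.105 ] 483
0.105 mean [-0.1237  0.0004  0.1099] min [-0.1296 -0.0215  0.105 ] max [-0.1147  0.0213  0.1166] 97
0.12 mean [-0.1504 -0.0002  0.13  ] min [-0.1633 -0.0216  0.1202] max [-0.1262  0.0217  0.1338] 102
0.134 mean [-0.1381 -0.0003  0.1372] min [-0.1621 -0.0229  0.134 ] max [-0.1291  0.022   0.143 ] 129
0.15 mean [-0.141   0.0003  0.1664] min [-0.1462 -0.0254  0.1501] max [-0.1336  0.0246  0.1706] 178
scene n [ 0.6974 -0.0913  0.7108] yaw -0.13016058119401236 theta 0.7801389747570061 extent [0.1662 0.219 ] rect size [0.22   0.1688] ang 90.0 hinge s 0.7432347104886208 fixture [ 0.6579 -0.0838  0.    ] front along ex -0.1020739708411793 4783
rim x pct [-0.0797 -0.0788 -0.0708] y [-0.1093  0.1095] 1098
0.105 mean [-0.1251 -0.0005  0.1106] min [-0.1352 -0.0213  0.1053] max [-0.08    0.0216  0.1169] 153
0.12 mean [-0.1428  0.0004  0.1274] min [-0.1644 -0.0219  0.12  ] max [-0.1272  0.0221  0.1339] 81
0.134 mean [-0.1407  0.0004  0.1378] min [-0.1641 -0.0218  0.1341] max [-0.1307  0.0225  0.1423] 140
0.15 mean [-0.1423 -0.0005  0.1665] min [-0.1486 -0.0247  0.1505] max [-0.1363  0.0262  0.1717] 191
```

Both views agree: the fixture is at about (0.658, -0.083) with yaw -0.131, lid 0.78 rad open, and lid size and rim height match the text. Next I close the gripper, look with the wrist camera, then shut the lid along its arc.

```bash
cat >> h.py <<'E'
from scipy.spatial.transform import Rotation as R
YAW=-.1315; ORG=np.array([.6582,-.0826,0])
EX=np.array([np.cos(YAW),np.sin(YAW),0]);EY=np.array([-np.sin(YAW),np.cos(YAW),0])
OV=.022
def w(x,z,y=0.): return ORG+EX*x+EY*y+np.array([0,0,z])   # fixture -> world
def fx(p): p=np.asarray(p)-ORG; return np.array([p@EX,p@EY,p[2]])
def rot(t=0.):  # tool down, jaws along fixture x; t tilts fingers inward (toward +x)
    zt=np.sin(t)*EX-np.cos(t)*np.array([0,0,1.]); yt=np.cos(t)*EX+np.sin(t)*np.array([0,0,1.])
    return R.from_matrix(np.stack([np.cross(yt,zt),yt,zt],1)).as_quat()
def tcp(x,z,t=0.,ahead=OV): # TCP position for a point 'ahead' of it on the axis at fixture (x,z)
    return w(x-np.sin(t)*ahead, z+np.cos(t)*ahead)
E
python3 - <<'E'
from cell import r,optics
from h import *
r.set_gripper(0.0)
r.move_to(tcp(-.02,.33),rot())
p,q=r.current_tool_pos(),r.current_ee_rot()
im=optics.get_image("wrist");np.savez("pics/w1.npz",p=p,q=q,**im);cv2.imwrite("pics/w1.png",im["pixels"][...,::-1])
print(fx(p),r.current_q(),r.current_t(),r.current_contact_force())
E
```

```text
[-0.02008389  0.00081923  0.35194336] [-1.95837312e-01  4.54329279e-01  1.25716324e+00  1.28808300e-04
  1.43020859e+00 -6.54698369e-02] 3.6167 [ 0.67389117 -0.28466414 -0.47488122]
```

View pics/w1.png

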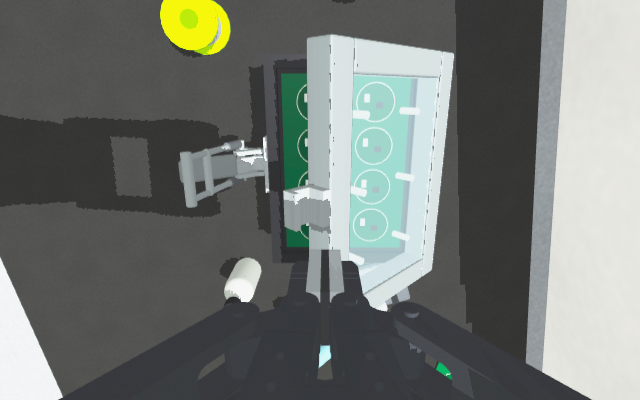

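The wrist view shows the closed fingers at (325,270) above the lid's front frame, the keeper at (305,210), and the latch loop and lever at (215,165). Nothing is in the way of shutting the lid.

```bash
python3 - <<'E'
from cell import r,optics
from h import *
def P(th,rr=.150): return (.08-rr*np.cos(th)+.024*np.sin(th), .112+rr*np.sin(th)+.024*np.cos(th))
x,z=P(.78); r.move_linear(tcp(x,z+.02))
for th in np.arange(.78,.0,-.13):
    x,z=P(th); r.move_linear(tcp(x,z),vel=.1); print(round(th,2),np.round(r.current_contact_force(),1))
x,z=P(0); 
for dz in np.arange(.006,-.016,-.002):
    r.move_linear(tcp(x,z+dz),vel=.04); f=r.current_contact_force(); print(round(dz,3),f.round(1) if hasattr(f,'round') else f)
    if f[2]>14: break
r.sleep(.25)
print(r.current_contact_force(),fx(r.current_tool_pos()),r.current_t())
r.move_linear(tcp(x,.19),vel=.15)
a=optics.get_image("top");A=cloud(a)
F=np.stack([(A-ORG)@EX,(A-ORG)@EY,A[...,2]],-1)
for y in(-.1,.1):
    k=(abs(F[...,1]-y)<.004)&(F[...,2]>.1)&(F[...,0]>-.07)&(F[...,0]<.07); print(np.polyfit(F[k][:,0],F[k][:,2],1),k.sum())
E
```

```text
0.78 [-0.3  0.2  0.2]
0.65 [ 0.7 -0.9  0.2]
0.52 [-0.  -0.8  0.1]
0.39 [-0.2  0.2  1.4]
0.26 [-0.1  0.8  0.6]
0.13 [ 0.2 -0.4  0.4]
0.006 [ 0.2 -0.6 -0.1]
0.004 [ 0.  -0.5  0.1]
0.002 [ 1.  -1.   0.2]
0.0 [-0.4  0.3  2.7]
-0.002 [-8.2  1.8 20.3]
[-7.76518702  1.17658544 21.34724739] [-6.98627008e-02 -9.86060444e-06  1.57836599e-01] 8.125
[0.00641739 0.13558933] 118
[0.00415765 0.13572375] 349
```

The lid is shut: 21 N against its stop, top at z = 0.1356 and flat to 0.005 rad. Next I go above the pull bar and measure it from close up.

```bash
python3 - <<'E'
from cell import r,optics
from h import *
np.set_printoptions(precision=4,suppress=True)
r.move_linear(tcp(-.1415,.245),vel=.2)
r.set_gripper(.55)
p,q=r.current_tool_pos(),r.current_ee_rot()
im=optics.get_image("wrist");np.savez("pics/w2.npz",p=p,q=q,**im)
T=np.eye(4);T[:3,:3]=R.from_quat(q).as_matrix();T[:3,3]=p;T=T@im["mount"]
cv2.imwrite("pics/w2.png",im["pixels"][...,::-1]);print("cam",fx(T[:3,3]))
ims={"wrist":(im,T)}
for n in("top","scene"):
    i=optics.get_image(n);np.savez(f"pics/{n}2.npz",**i);ims[n]=(i,None)
for n,(i,T) in ims.items():
    A=cloud(i,T);F=np.stack([(A-ORG)@EX,(A-ORG)@EY,A[...,2]],-1);g=i["pixels"].astype(int)
    base=(F[...,0]<-.11)&(F[...,0]>-.2)&(abs(F[...,1])<.035)
    for zl,zh in((.155,.178),(.128,.146)):
        S=F[base&(F[...,2]>zl)&(F[...,2]<zh)]
        if len(S): print(n,zl,len(S),"mean",S.mean(0),"pct5",np.percentile(S,5,axis=0),"95",np.percentile(S,95,axis=0))
print(r.current_t(),r.current_opening())
E
```

```text
cam [-0.1416  0.0769  0.3869]
wrist 0.155 1079 mean [-0.1434  0.0021  0.1669] pct5 [-0.1477 -0.0217  0.1644] 95 [-0.1389  0.0243  0.1687]
wrist 0.128 1109 mean [-0.1464  0.0017  0.135 ] pct5 [-0.1634 -0.0162  0.1291] 95 [-0.1318  0.0207  0.1396]
scene 0.155 183 mean [-0.1426 -0.0023  0.1672] pct5 [-0.1472 -0.0246  0.1603] 95 [-0.1388  0.021   0.1705]
scene 0.128 181 mean [-0.1425 -0.002   0.1371] pct5 [-0.1633 -0.0223  0.1313] 95 [-0.1313  0.0175  0.1416]
9.9583 0.5522065253488159
```

View pics/w2.png

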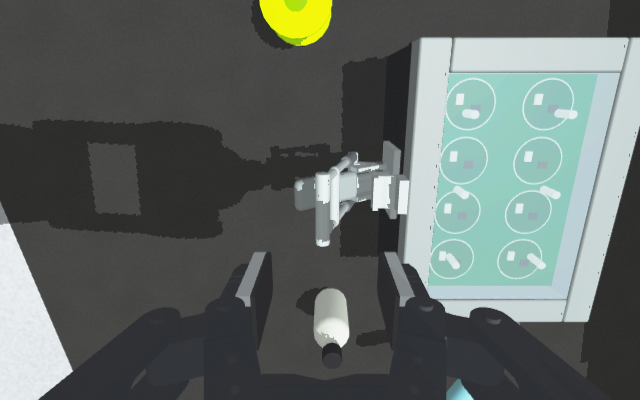

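The wrist view shows the pull bar at (322,210) midway between the open jaws, above the paddle at (305,195). It measures x = -0.143 and z = 0.1635, consistent across views and with the linkage. Next I grip it and hook the loop.

```bash
cat >> h.py <<'E'
from scipy.optimize import fsolve
def link(l,b): # lever angle, loop angle b -> bail pivot, hook, pull in fixture (x,z)
    a=l-.349; bp=np.array([-.094-.024*np.sin(a),.08-.024*np.cos(a)]); d=np.array([-np.sin(b),np.cos(b)])
    return bp,bp+.065*d,bp+.095*d
def solve_pull(x,z,g=(1.6,.2)): return fsolve(lambda v: link(*v)[2]-np.array([x,z]),g)
def b_for_hook_x(l,x=-.0945): return np.arcsin((link(l,0)[0][0]-x)/.065)
G=.012 # bar is this far ahead of the TCP
E
python3 - <<'E'
from cell import r,optics
from h import *
np.set_printoptions(precision=4,suppress=True)
l0,b0=solve_pull(-.143,.1635);print("lever,b",l0,b0,link(l0,b0))
way=[(l0+(1.85-l0)*s,b0+(.1-b0)*s) for s in(.5,1)]
way+=[(1.85,b) for b in(-.05,-.2,b_for_hook_x(1.85))]
way+=[(l,b_for_hook_x(l)) for l in(1.75,1.6,1.45,1.3,1.2)]
def pose(v): return tcp(*link(*v)[2],ahead=G)
r.move_linear(tcp(-.143,.1635,ahead=G),vel=.1)
r.set_gripper(0.,squeeze=40)
print("grip",r.current_opening(),r.current_contact_force(),fx(r.current_tool_pos()))
for v in way:
    r.move_linear(pose(v),vel=.06); f=np.array(r.current_contact_force())
    print(np.round(v,2),"hook",link(*v)[1],"pull",link(*v)[2],f.round(1),round(r.current_opening(),3))
    if np.linalg.norm(f)>45: print("STOP");break
print(r.current_t())
p,q=r.current_tool_pos(),r.current_ee_rot()
im=optics.get_image("scene");np.savez("pics/s3.npz",**im)
cv2.imwrite("pics/s3.png",cv2.resize(im["pixels"][150:340,200:430],(760,628),interpolation=2)[:600,:,::-1])
E
```

```text
lever,b 1.5893402245835195 0.2804901385510781 (array([-0.1167,  0.0722]), array([-0.1347,  0.1347]), array([-0.143 ,  0.1635]))
grip 0.09793082712398767 [-0.6386  0.6091  3.2819] [-0.1429 -0.      0.1758]
[1.72 0.19] hook [-0.1298  0.1391] pull [-0.1355  0.1685] [ 0.1 -0.6 -0.9] 0.094
[1.85 0.1 ] hook [-0.1244  0.143 ] pull [-0.1274  0.1729] [-0.3  0.4 -2.9] 0.098
[ 1.85 -0.05] hook [-0.1147  0.1432] pull [-0.1132  0.1732] [-1.6  0.2  0.4] 0.099
[ 1.85 -0.2 ] hook [-0.105  0.142] pull [-0.0991  0.1714] [-2.1 -0.3  2.3] 0.094
[ 1.85 -0.37] hook [-0.0945  0.139 ] pull [-0.0837  0.1669] [-1.   0.3  2. ] 0.1
[ 1.75 -0.36] hook [-0.0945  0.1367] pull [-0.0838  0.1647] [-0.7 -0.6  2.2] 0.091
[ 1.6  -0.35] hook [-0.0945  0.1335] pull [-0.0842  0.1617] [-0.9  0.3  1.1] 0.096
[ 1.45 -0.33] hook [-0.0945  0.1307] pull [-0.0849  0.1591] [1.2 0.5 3.6] 0.091
[ 1.3 -0.3] hook [-0.0945  0.1282] pull [-0.0857  0.1569] [ 3.1 -0.   5.6] 0.093
[ 1.2  -0.27] hook [-0.0945  0.1268] pull [-0.0864  0.1557] [ 2.7 -0.4 13. ] 0.095
14.4833
```

View pics/s3.png

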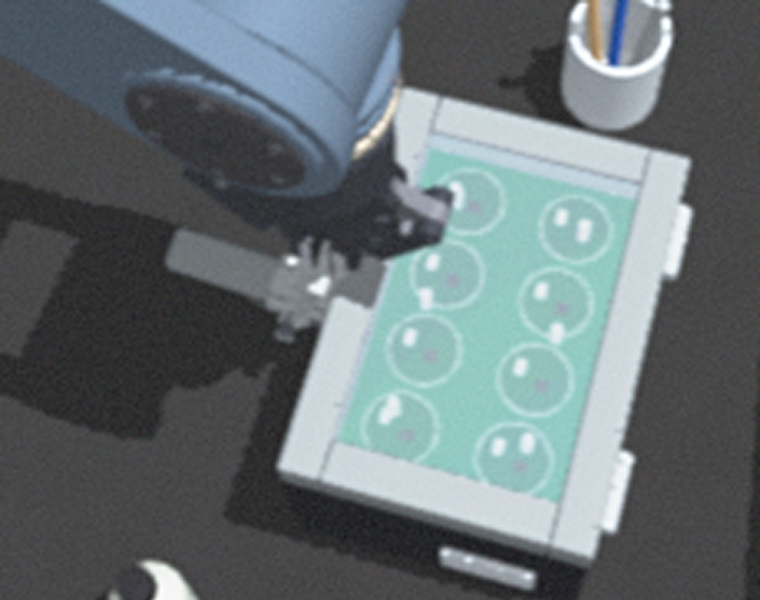

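The scene picture shows the gripper at (430,215) over the keeper side of the shut lid, with the lever outward at (215,265). The force grew to 13 N at the seated height, as expected if the bar is on the groove floor. I release and check.

```bash
python3 - <<'E'
from cell import r,optics
from h import *
np.set_printoptions(precision=4,suppress=True)
r.set_gripper(.4); x,_,z=fx(r.current_tool_pos())
r.move_linear(w(x,z+.05),vel=.12)
p,q=r.current_tool_pos(),r.current_ee_rot()
im=optics.get_image("wrist")
T=np.eye(4);T[:3,:3]=R.from_quat(q).as_matrix();T[:3,3]=p;T=T@im["mount"]
ims={"wrist":(im,T)}
r.move_linear(w(x-.14,z+.07),vel=.25)
p,q=r.current_tool_pos(),r.current_ee_rot();im=optics.get_image("wrist")
T=np.eye(4);T[:3,:3]=R.from_quat(q).as_matrix();T[:3,3]=p;ims["wrist2"]=(im,T@im["mount"])
for n in("top","scene"): ims[n]=(optics.get_image(n),None)
cv2.imwrite("pics/w4.png",np.hstack([cv2.resize(ims[k][0]["pixels"][a:a+200,b:b+200],(400,400)) for k,a,b in(("wrist",80,240),("wrist2",80,330))])[...,::-1])
for n,(i,T) in ims.items():
    A=cloud(i,T);F=np.stack([(A-ORG)@EX,(A-ORG)@EY,A[...,2]],-1)
    np.savez(f"pics/F_{n}.npz",F=F,px=i["pixels"])
    S=F[(abs(F[...,0]+.09)<.03)&(abs(F[...,1])<.03)&(F[...,2]>.148)&(F[...,2]<.175)]
    if len(S): print(n,"pull",len(S),S.mean(0),np.percentile(S,5,axis=0),np.percentile(S,95,axis=0))
    S=F[(F[...,0]<-.12)&(F[...,0]>-.2)&(abs(F[...,1])<.006)&(F[...,2]>.05)&(F[...,2]<.14)]
    if len(S)>8: c=np.polyfit(S[:,0],S[:,2],1);print(n,"lever face slope",c,"elev",np.arctan(-c[0]),"lever",.96+np.arctan(-c[0]),"xmin",S[:,0].min(),len(S))
    S=F[(F[...,0]<-.083)&(F[...,0]>-.11)&(abs(F[...,1])<.014)&(F[...,2]>.115)&(F[...,2]<.146)]
    if len(S)>8: print(n,"groove zone",len(S)); o=S[np.argsort(S[:,0])]; print(np.array([[c.mean(0)[0],np.median(c[:,2])] for c in np.array_split(o,8)]).T)
print(r.current_t())
E
```

```text
wrist pull 1504 [-0.0853  0.0023  0.1579] [-0.0898 -0.0217  0.1555] [-0.081   0.0247  0.1597]
wrist lever face slope [-0.1906  0.0665] elev 0.18831786152589905 lever 1.148317861525899 xmin -0.18007726508254368 1350
wrist groove zone 949
[[-0.104  -0.1023 -0.1008 -0.099  -0.0969 -0.095  -0.0932 -0.0915]
 [ 0.1277  0.1278  0.1225  0.1214  0.1272  0.1289  0.1293  0.1288]]
wrist2 pull 1587 [-0.0875  0.0019  0.1569] [-0.0904 -0.0215  0.152 ] [-0.0828  0.024   0.1595]
wrist2 lever face slope [-0.1767  0.0684] elev 0.17490327684014098 lever 1.134903276840141 xmin -0.1806427130925438 1104
wrist2 groove zone 1839
[[-0.105  -0.1039 -0.0992 -0.0962 -0.0933 -0.0874 -0.0866 -0.0847]
 [ 0.123   0.1267  0.1268  0.1273  0.1289  0.1293  0.1294  0.1351]]
top pull 162 [-0.0834  0.0011  0.1582] [-0.0877 -0.0216  0.1554] [-0.0791  0.0235  0.1604]
top lever face slope [-0.1847  0.0678] elev 0.1826895999381762 lever 1.142689599938176 xmin -0.17780414838773304 204
top groove zone 129
[[-0.1017 -0.0998 -0.0978 -0.0958 -0.0941 -0.0923 -0.0904 -0.0885]
 [ 0.1275  0.1278  0.1213  0.1226  0.1282  0.13    0.1288  0.128 ]]
scene pull 170 [-0.0851 -0.0025  0.1586] [-0.0896 -0.0247  0.1558] [-0.081   0.0208  0.1611]
scene lever face slope [-0.1967  0.0665] elev 0.1942367239655437 lever 1.1542367239655436 xmin -0.1802827699874824 214
scene groove zone 101
[[-0.1045 -0.1031 -0.1017 -0.101  -0.0999 -0.0976 -0.0916 -0.0834]
 [ 0.1286  0.1289  0.1293  0.1235  0.1224  0.1274  0.1294  0.1362]]
16.3833
```

View pics/w4.png

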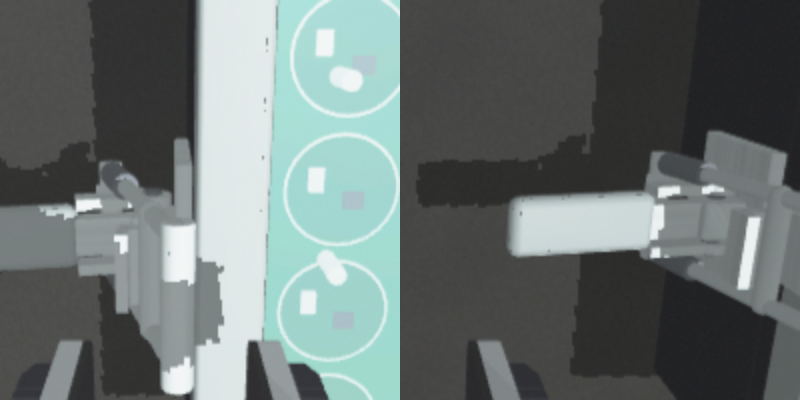

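The loop is hooked. In the left picture it stands upright over the keeper, with the pull bar at (178,300). The lever measures 1.147 against a predicted 1.153. The bar's top is at z ≈ 0.129 and x ≈ -0.093, behind the lip. Next I plan the lever press with the closed fingers turning with the lever, checking inverse kinematics first.

```bash
cat >> h.py <<'E'
def press(l,s=.072,off=0.):
    e=l-.96; u=np.array([-np.cos(e),np.sin(e)]); n=np.array([np.sin(e),np.cos(e)])
    c=np.array([-.094,.08])+s*u+(.005+off)*n; t=float(np.clip(-e,0,.9))
    return tcp(c[0],c[1],t),rot(t)
E
python3 - <<'E'
from cell import r
from h import *
np.set_printoptions(precision=3,suppress=True)
print(r.current_q())
for l in(1.15,.96,.7,.4,.2,0,-.03): 
    p,q=press(l); print(l,p,r.inverse_kinematics(p,q))
print(r.inverse_kinematics(*press(0,off=.06)))
E
```

```text
[-0.228  0.166  1.944  0.     1.032 -0.097]
1.15 [ 0.496 -0.061  0.121] [-0.216  0.449  1.892 -0.     0.8   -0.084]
0.96 [ 0.494 -0.061  0.107] [-0.216  0.47   1.905 -0.     0.767 -0.085]
0.7 [ 0.489 -0.06   0.088] [-0.229  0.433  2.083  0.07   0.368 -0.16 ]
0.4 [ 0.49  -0.06   0.065] [-0.247  0.487  2.252  2.763  0.167 -2.866]
0.2 [ 0.495 -0.061  0.05 ] None
0 [ 0.503 -0.062  0.038] None
-0.03 [ 0.505 -0.062  0.036] None
None
```

Joint 5's lower limit blocks the tilted pose in this wrist configuration. A flipped wrist (q4 ≈ π, jaws turned half round) with a constant tilt of 0.85 rad should reach, so I check that.

```bash
cat >> h.py <<'E'
def rotf(t): return (R.from_quat(rot(t))*R.from_euler('z',np.pi)).as_quat()
def pressf(l,sc=.078,off=0.,t=.85,h=.012):
    # outer/lower fingertip corner (h off the axis) touches the paddle face at sc from the pivot
    e=l-.96; u=np.array([-np.cos(e),np.sin(e)]); n=np.array([np.sin(e),np.cos(e)])
    c=np.array([-.094,.08])+sc*u+(.005+off)*n+h*np.array([np.cos(t),np.sin(t)])
    return tcp(c[0],c[1],t),rotf(t)
E
python3 - <<'E'
from cell import r,optics
from h import *
np.set_printoptions(precision=3,suppress=True)
r.set_gripper(0.)
q=np.array(r.current_q()); q[4]=.1; r.set_joints(q); q[3]=np.pi; r.set_joints(q)
print(fx(r.current_tool_pos()),r.current_t())
for l,o in((1.15,.05),(1.15,.01),(1.15,0),(.7,0),(.4,0),(.2,0),(.0,0),(-.08,0),(0,.06)):
    p,k=pressf(l,off=o); print(l,o,fx(p),r.inverse_kinematics(p,k))
E
```

```text
[-0.008 -0.021  0.377] 20.35
1.15 0.05 [-0.169  0.     0.172] [-0.267  0.252  2.357  2.822  0.329  0.213]
1.15 0.01 [-0.176 -0.     0.133] [-0.27   0.364  2.391  2.91   0.469  0.116]
1.15 0 [-0.178  0.     0.123] [-0.271  0.394  2.397  2.924  0.505  0.099]
0.7 0 [-0.179  0.     0.088] [-0.272  0.509  2.402  2.961  0.622  0.055]
0.4 0 [-0.171  0.     0.066] [-0.268  0.586  2.38   2.977  0.676  0.038]
0.2 0 [-0.163 -0.     0.053] [-0.264  0.63   2.356  2.986  0.695  0.032]
0.0 0 [-0.151  0.     0.043] [-0.26   0.666  2.326  2.992  0.702  0.03 ]
-0.08 0 [-0.146  0.     0.039] [-0.258  0.679  2.313  2.994  0.701  0.029]
0 0.06 [-0.201  0.     0.077] [-0.282  0.542  2.45   2.966  0.702  0.035]
```

All poses are reachable and close together. Now the press, with force monitoring.

```bash
python3 - <<'E'
from cell import r,optics
from h import *
np.set_printoptions(precision=3,suppress=True)
r.move_to(*pressf(1.15,off=.09)); print(fx(r.current_tool_pos()),r.current_t())
r.move_linear(pressf(1.15,off=.006)[0],vel=.1)
f0=np.array(r.current_contact_force());print("f0",f0)
ok=True
for l in [1.12,1.0,.9,.8,.7,.6,.5,.4,.3,.2,.12,.06,.02]:
    r.move_linear(pressf(l)[0],vel=.07); f=np.array(r.current_contact_force())-f0
    print(l,f,f@EX)
    if np.linalg.norm(f)>35: print("STOP");ok=False;break
r.sleep(.2);print(np.array(r.current_contact_force())-f0,r.current_t())
im=optics.get_image("scene");np.savez("pics/s5.npz",**im)
a=optics.get_image("top");
for n,i in(("scene",im),("top",a)):
    A=cloud(i);F=np.stack([(A-ORG)@EX,(A-ORG)@EY,A[...,2]],-1)
    S=F[(abs(F[...,0]+.09)<.03)&(abs(F[...,1])<.03)&(F[...,2]>.145)&(F[...,2]<.17)]
    if len(S): print(n,"pull",len(S),S.mean(0),np.percentile(S,95,axis=0))
cv2.imwrite("pics/s5.png",cv2.resize(im["pixels"][150:340,200:430],(760,628),interpolation=2)[:600,:,::-1])
E
```

```text
[-0.16  -0.     0.213] 21.2583
f0 [ 0.553  0.78  -0.168]
1.12 [-1.109 -1.186  0.71 ] -0.9434609848218083
1.0 [-0.347 -1.337  0.374] -0.16826450360532935
0.9 [ 0.416 -1.105  1.819] 0.5576136288728653
0.8 [-0.01  -1.176  1.806] 0.1442229035283899
0.7 [ 0.335 -0.64   2.607] 0.41643928682723474
0.6 [-0.603 -0.693  1.361] -0.5073489060356069
0.5 [-0.901 -1.067  0.921] -0.7529822774866853
0.4 [-0.311 -1.713 -0.464] -0.08369295449883757
0.3 [-0.791 -1.033 -0.58 ] -0.6482695588071122
0.2 [-0.642 -1.455 -0.276] -0.4454443204875571
0.12 [-0.427  0.153  0.163] -0.4430027379186393
0.06 [-0.23  -0.058 -0.174] -0.2198869236104821
0.02 [-1.437  0.468  1.768] -1.4861012583044928
[-2.637 -0.998  1.245] 25.8167
scene pull 173 [-0.099 -0.002  0.158] [-0.095  0.021  0.161]
top pull 167 [-0.097  0.001  0.157] [-0.093  0.024  0.16 ]
```

View pics/s5.png

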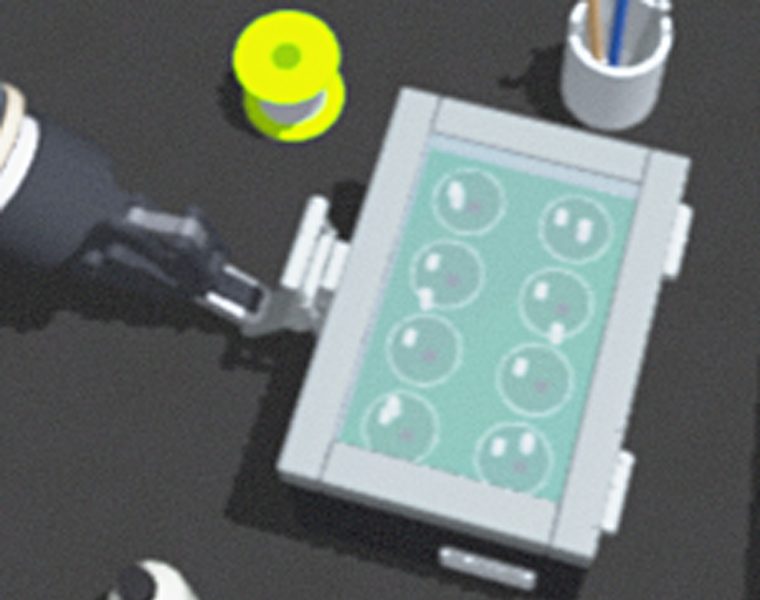

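The scene picture shows the fingers on the paddle at (255,310), with the lever sloping down. The loop stands hooked at (310,245), and the pull bar at x = -0.098 matches the clamped prediction of -0.0975. I give it a last light push, retract and verify.

```bash
python3 - <<'E'
from cell import r,optics
from h import *
np.set_printoptions(precision=4,suppress=True)
for l in(0,-.02,-.04):
    r.move_linear(pressf(l)[0],vel=.04); f=np.array(r.current_contact_force()); print(l,f)
    if np.linalg.norm(f)>15: break
t=.85; p=fx(r.current_tool_pos())
r.move_linear(w(p[0]-.07*np.sin(t),p[2]+.07*np.cos(t)),vel=.12)
p=fx(r.current_tool_pos()); r.move_linear(w(p[0]-.04,p[2]+.10),vel=.2)
p,q=r.current_tool_pos(),r.current_ee_rot();im=optics.get_image("wrist")
T=np.eye(4);T[:3,:3]=R.from_quat(q).as_matrix();T[:3,3]=p
ims={"wrist":(im,T@im["mount"]),"top":(optics.get_image("top"),None),"scene":(optics.get_image("scene"),None)}
for n,(i,T) in ims.items():
    A=cloud(i,T);F=np.stack([(A-ORG)@EX,(A-ORG)@EY,A[...,2]],-1)
    S=F[(abs(F[...,0]+.09)<.03)&(abs(F[...,1])<.03)&(F[...,2]>.145)&(F[...,2]<.17)]
    if len(S): print(n,"pull",len(S),S.mean(0),np.percentile(S,95,axis=0))
    S=F[(F[...,0]<-.115)&(F[...,0]>-.16)&(abs(F[...,1])<.008)&(F[...,2]>.018)&(F[...,2]<.065)]
    if len(S)>8: vt=np.linalg.svd((S-S.mean(0))[:,[0,2]],full_matrices=False)[2][0];e=np.arctan2(vt[1],-vt[0]); e=(e+np.pi/2)%np.pi-np.pi/2; print(n,"lever",e+.96,len(S))
    for y in(-.1,.1):
        k=(abs(F[...,1]-y)<.004)&(F[...,2]>.1)&(F[...,0]>-.07)&(F[...,0]<.07)
        if k.sum()>20: print(n,"lid",np.polyfit(F[k][:,0],F[k][:,2],1))
    S=F[(F[...,0]<-.087)&(F[...,0]>-.108)&(abs(F[...,1])<.012)&(F[...,2]>.115)&(F[...,2]<.146)]
    if len(S)>8: o=S[np.argsort(S[:,0])]; print(n,"groove",np.array([[c.mean(0)[0],np.median(c[:,2])] for c in np.array_split(o,8)]).T)
a=np.load("pics/top0.npz");d=np.abs(a["pixels"].astype(int)-ims["top"][0]["pixels"]).max(-1)
for nm,(u,v) in dict(spool=(284,246),flux=(448,256),cup=(268,146),iron=(480,180)).items(): print(nm,"mean diff",d[v-16:v+16,u-16:u+16].mean())
print(r.current_contact_force(),r.current_t())
cv2.imwrite("pics/end.png",np.hstack([cv2.resize(ims["wrist"][0]["pixels"],(400,250)),cv2.resize(ims["top"][0]["pixels"][90:280,230:534],(400,250))])[...,::-1])
E
```

```text
0 [-16.6017   2.4483  16.3172]
wrist pull 957 [-0.1021 -0.0011  0.1546] [-0.0986  0.0222  0.1585]
wrist lever 0.001581161896811789 913
wrist lid [0.0018 0.1351]
wrist lid [0.0019 0.1351]
wrist groove [[-0.1055 -0.105  -0.1046 -0.1043 -0.1027 -0.0972 -0.0913 -0.0872]
 [ 0.1217  0.1219  0.1208  0.1225  0.1272  0.127   0.1278  0.1299]]
top pull 168 [-0.097   0.0014  0.1576] [-0.0926  0.0239  0.1601]
top lever -0.006236454651757595 97
top lid [0.0035 0.1356]
top lid [0.0054 0.1356]
top groove [[-0.1024 -0.0936 -0.0908 -0.0901 -0.0895 -0.0887 -0.088  -0.0873]
 [ 0.1275  0.1282  0.1279  0.1271  0.1257  0.1234  0.1219  0.1215]]
scene pull 174 [-0.0985 -0.002   0.1581] [-0.0946  0.0218  0.1609]
scene lever 0.007592521680835351 81
scene lid [0.0024 0.1362]
scene lid [-0.0003  0.1361]
scene groove [[-0.0991 -0.0971 -0.0955 -0.0942 -0.093  -0.0919 -0.0912 -0.0893]
 [ 0.1269  0.1284  0.1296  0.1292  0.1278  0.1261  0.1233  0.1237]]
spool mean diff 6.751953125
flux mean diff 6.5478515625
cup mean diff 6.83203125
iron mean diff 7.3916015625
[-0.6167 -0.0701  0.2726] 27.7417
```

View pics/end.png

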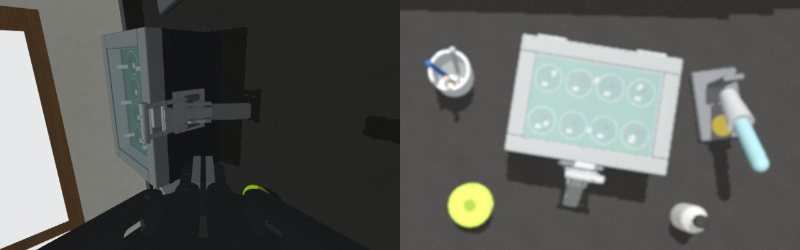

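The pictures show the lid shut, the loop hooked over the keeper and the lever down at (575,190) in the right half. The bystanders stand where they were, and the gripper is clear.

```bash
python3 -c "
from cell import r
r.hand_in(); print(r.current_t())"
```

```text
the job is handed in; nothing more can be done
the job is handed in; nothing more can be done
```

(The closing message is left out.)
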